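# Load the tube reader and close its cover

## Robot

A 7-joint arm with a two-finger parallel gripper is mounted at the origin on the work surface. World frame = base frame: x ahead of the robot, y to its left, z up, the work surface at z = 0. Lengths are in m, angles in rad, forces in N, time in s.
With the tool pointing down it reaches from about 0.425 to 0.95 m from the base axis. Payload 4.7 kg.
Tool frame: the origin (TCP) lies at the very end of the fingers, on their centre line; the grasp point (between the pads) lies robot.tcp_to_grasp behind it (robot.tcp_to_grasp is the distance from the TCP to the grasp point, in m); z points along the fingers, y is the line along which they close (so a half turn about z gives the same grasp; the last joint's range is limited). The gripper opens to 85 mm and grips with 20 to 120 N. Pads are 22 mm wide; open, the fingers measure 114 mm over their backs; the gripper's body (76 mm by 85 mm) begins 54 mm behind the grasp point. The pads swing forward as they close: fully open they stand 13 mm farther back than shut.
Start: joints at [-1.375, 0.469, -0.049, 1.532, 0.024, 1.141, -0.082], TCP at [0.15, 0.658, 0.231] pointing down, gripper open.
Joint ranges: [-2.59, 2.59], [-0.33, 1.99], [-1.39, 1.29], [0.1, 2.45], [-1.04, 4.18], [0.21, 1.99], [-2.66, 2.66]. Speed limits (rad/s): [2.57, 2.57, 3.14, 3.14, 3.14, 3.14, 3.14].

## Interface

Orientations are given as a unit quaternion [x, y, z, w].
In Python, from station import robot, viewer gives the robot as it stands (robot), with the cameras (viewer). Calls block until the motion is done:
- robot.movep(position, orientation): joint-space move of the TCP to a pose.
- robot.move_straight(position, ori=None, feed=0.15, f_stop=None): straight line of the TCP; ori=None keeps the orientation; feed is the mean speed in m/s. With f_stop (N) it stops when the force on the tool has changed by that much, and returns True; else False.
- robot.goto_joints(angles): joint-space move.
- robot.gripper_to(opening): opening from 0.0 (shut) to 1.0 (fully open); the grip force is fixed at half the most; returns when the fingers have stopped.
- robot.sleep(seconds).
- robot.solve_ik(position, orientation): joint angles nearest the present ones, or None.
- robot.observe(): the state.
- viewer.camera(name): name is "side" or "top"; returns the picture (480x640x3 uint8, red, green, blue); there is no depth.
- viewer.camera_model(name): a dict with "fx", "fy", "cx", "cy" (pixels), "k1" (the pictures are not rectified: a ray, as slopes to the right and down, at radius r is drawn at 1 + k1 r^2 times it, then the intrinsics apply), "cam_to_world" (4x4, takes a point from camera to world coordinates). Camera axes: x right, y up, looking along -z (the intrinsics and any distortion apply to the point x, -y, -z); pixel columns grow to the right and rows downward; lengths in m; the calibration is good to about 2 mm. A picture is of the moment at which its call begins. camera_model takes no time and is no camera call.
A pose or a line that the arm cannot do raises robot.Unreachable and nothing moves.
- robot.finish_job(): hands the job in; it is judged then, once.
The state is a dict: "clock": time; "qpos": joint angles; "joint_vel": joint speeds; "effort": joint torques, N m; "tcp_pos": TCP position; "tool_rot": TCP orientation; "contact_force": force on the tool from outside, world axes, zero at the start; "moment": the same for the moment, N m; "finger_gap": opening from 0.0 (shut) to 1.0 (fully open); "grip_force": force on a finger pad.
Only numpy, scipy, OpenCV 4.12 (cv2) and the standard library are available. Lean on these libraries where they do the work, as an engineer would, in place of code of your own. Each camera call takes 0.05 s, during which the arm holds its last target. There are 200 camera calls.

## Task

Slide the reader's cover fully open and load every culture tube lying on the bench: one tube to a V-cradle, any cradle, with the capped end towards the robot, pushed along until it lies in both flanks of the V and its base touches the back stop. When all of them are home, slide the cover fully shut over them, and leave everything else on the bench where it is.

Things in the scene. Friction and masses are not known exactly. Their poses are not given: they have to be found in the camera images.
- reader: White tube reader fixed to the bench. Its frame: x away from the robot, z up, origin on the bench. Open-topped well, inside x -105 to 95 mm, y -145 to 145 mm, floor z 12 mm, walls 8 mm thick, 85 mm high. The face at x = 95 mm is the back stop, front of the housing (to x 320 mm, 85 mm high). Four cradles side by side at y 99, 33, -33, -99 mm, each two V-saddles (see lane points).
- cover (a joint): Slide of the flat grey cover over the well, in m: 0 = fully shut, 0.205 = fully open. It opens along the reader's +x, over the housing; friction about 2.5 N, stays where left. Its top is at z 93 mm, 6 mm thick. Fully open, its front edge (x = 92 mm) clears the well to within 3 mm of the stop.
- cover_grip (a point): Grip point of the cover's handle: a black upright bar 16 mm thick (along the reader's x), 70 mm wide (along y), standing from z 93 to 121 mm; the point is on its middle plane at z 113 mm. With the cover shut it is at x = -85 mm, y = 0 in the reader's frame, and it moves with the cover.
- lane1 (a point): Point on the back stop, z 55 mm, on the axis of the cradle at y = 99 mm of the reader: where the centre of a tube's base is when fully home. The cradle is two 90 degree V-saddles opening upward, at reader x -12 to 6 and 70 to 88 mm, 54 mm high at their tops, 55 mm wide; between them it is open down to the floor, leaving room for fingers beside the tube.
- lane2 (a point): Point on the back stop, z 55 mm, on the axis of the cradle at y = 33 mm of the reader: where the centre of a tube's base is when fully home. The cradle is two 90 degree V-saddles opening upward, at reader x -12 to 6 and 70 to 88 mm, 54 mm high at their tops, 55 mm wide; between them it is open down to the floor, leaving room for fingers beside the tube.
- lane3 (a point): Point on the back stop, z 55 mm, on the axis of the cradle at y = -33 mm of the reader: where the centre of a tube's base is when fully home. The cradle is two 90 degree V-saddles opening upward, at reader x -12 to 6 and 70 to 88 mm, 54 mm high at their tops, 55 mm wide; between them it is open down to the floor, leaving room for fingers beside the tube.
- lane4 (a point): Point on the back stop, z 55 mm, on the axis of the cradle at y = -99 mm of the reader: where the centre of a tube's base is when fully home. The cradle is two 90 degree V-saddles opening upward, at reader x -12 to 6 and 70 to 88 mm, 54 mm high at their tops, 55 mm wide; between them it is open down to the floor, leaving room for fingers beside the tube.
- tube1: Culture tube lying on the bench (may be absent): clear cylinder 32 mm diameter with a blue hexagonal screw cap (26 mm long, 32 mm across flats, 37 mm across corners), 140 mm long over all, about 90 g. Origin on its axis at mid-length; its x axis points from the cap to the flat base. In a cradle its axis is 55 mm above the bench.
- tube1_base (a point): Centre of that tube's flat base (70 mm along +x from its origin).
- tube2: Culture tube lying on the bench (may be absent): clear cylinder 32 mm diameter with a blue hexagonal screw cap (26 mm long, 32 mm across flats, 37 mm across corners), 140 mm long over all, about 90 g. Origin on its axis at mid-length; its x axis points from the cap to the flat base. In a cradle its axis is 55 mm above the bench.
- tube2_base (a point): Centre of that tube's flat base (70 mm along +x from its origin).
- tube3: Culture tube lying on the bench (may be absent): clear cylinder 32 mm diameter with a blue hexagonal screw cap (26 mm long, 32 mm across flats, 37 mm across corners), 140 mm long over all, about 90 g. Origin on its axis at mid-length; its x axis points from the cap to the flat base. In a cradle its axis is 55 mm above the bench.
- tube3_base (a point): Centre of that tube's flat base (70 mm along +x from its origin).
- tube4: Culture tube lying on the bench (may be absent): clear cylinder 32 mm diameter with a blue hexagonal screw cap (26 mm long, 32 mm across flats, 37 mm across corners), 140 mm long over all, about 90 g. Origin on its axis at mid-length; its x axis points from the cap to the flat base. In a cradle its axis is 55 mm above the bench.
- tube4_base (a point): Centre of that tube's flat base (70 mm along +x from its origin).
- dish1: Bystander, not part of the job: covered petri dish, 92 mm across, 16.5 mm high. Origin at the centre of its underside.
- dish2: Bystander, not part of the job: covered petri dish, 92 mm across, 16.5 mm high. Origin at the centre of its underside.
- jar: Bystander, not part of the job: glass jar with white lid, 84 mm across, 110 mm high. Origin at the centre of its underside.
- burner: Bystander, not part of the job: gas burner, round foot 90 mm across, 145 mm high. Origin at the centre of its underside.
- striker: Bystander, not part of the job: wire spark lighter lying flat, about 210 mm long. Origin at the centre of its underside.
- wash: Bystander, not part of the job: white plastic bottle, 64 mm across, 160 mm high. Origin at the centre of its underside.

How it is judged:
On the way, in this order (a step that is already met when the one before it is completed fails the run):
1. the cover is slid fully open (value of joint cover above 0.19 m), for 0.2 s.
2. every tube lies home in a cradle, with the cover still open (((distance between tube1_base and lane1 below 0.003 m and angle between the x axis of tube1 and the x axis of reader, either way round below 0.05 rad) or (distance between tube1_base and lane2 below 0.003 m and angle between the x axis of tube1 and the x axis of reader, either way round below 0.05 rad) or (distance between tube1_base and lane3 below 0.003 m and angle between the x axis of tube1 and the x axis of reader, either way round below 0.05 rad) or (distance between tube1_base and lane4 below 0.003 m and angle between the x axis of tube1 and the x axis of reader, either way round below 0.05 rad)) and ((distance between tube2_base and lane1 below 0.003 m and angle between the x axis of tube2 and the x axis of reader, either way round below 0.05 rad) or (distance between tube2_base and lane2 below 0.003 m and angle between the x axis of tube2 and the x axis of reader, either way round below 0.05 rad) or (distance between tube2_base and lane3 below 0.003 m and angle between the x axis of tube2 and the x axis of reader, either way round below 0.05 rad) or (distance between tube2_base and lane4 below 0.003 m and angle between the x axis of tube2 and the x axis of reader, either way round below 0.05 rad)) and ((distance between tube3_base and lane1 below 0.003 m and angle between the x axis of tube3 and the x axis of reader, either way round below 0.05 rad) or (distance between tube3_base and lane2 below 0.003 m and angle between the x axis of tube3 and the x axis of reader, either way round below 0.05 rad) or (distance between tube3_base and lane3 below 0.003 m and angle between the x axis of tube3 and the x axis of reader, either way round below 0.05 rad) or (distance between tube3_base and lane4 below 0.003 m and angle between the x axis of tube3 and the x axis of reader, either way round below 0.05 rad)) and ((distance between tube4_base and lane1 below 0.003 m and angle between the x axis of tube4 and the x axis of reader, either way round below 0.05 rad) or (distance between tube4_base and lane2 below 0.003 m and angle between the x axis of tube4 and the x axis of reader, either way round below 0.05 rad) or (distance between tube4_base and lane3 below 0.003 m and angle between the x axis of tube4 and the x axis of reader, either way round below 0.05 rad) or (distance between tube4_base and lane4 below 0.003 m and angle between the x axis of tube4 and the x axis of reader, either way round below 0.05 rad)) and linear speed of each of tube1, tube2, tube3, tube4 below 0.01 m/s and value of joint cover above 0.17 m), for 0.2 s.
3. the cover is slid fully shut (value of joint cover below 0.004 m), for 0.2 s.
At the end, for the whole second after the job is handed in: Every tube lies at rest in a cradle of its own, cap towards the robot, the centre of its base within 3 mm of the cradle's point on the back stop and its axis within 0.05 rad of the cradle's; the cover is shut to within 4 mm (((distance between tube1_base and lane1 below 0.003 m and angle between the x axis of tube1 and the x axis of reader, either way round below 0.05 rad) or (distance between tube1_base and lane2 below 0.003 m and angle between the x axis of tube1 and the x axis of reader, either way round below 0.05 rad) or (distance between tube1_base and lane3 below 0.003 m and angle between the x axis of tube1 and the x axis of reader, either way round below 0.05 rad) or (distance between tube1_base and lane4 below 0.003 m and angle between the x axis of tube1 and the x axis of reader, either way round below 0.05 rad)) and ((distance between tube2_base and lane1 below 0.003 m and angle between the x axis of tube2 and the x axis of reader, either way round below 0.05 rad) or (distance between tube2_base and lane2 below 0.003 m and angle between the x axis of tube2 and the x axis of reader, either way round below 0.05 rad) or (distance between tube2_base and lane3 below 0.003 m and angle between the x axis of tube2 and the x axis of reader, either way round below 0.05 rad) or (distance between tube2_base and lane4 below 0.003 m and angle between the x axis of tube2 and the x axis of reader, either way round below 0.05 rad)) and ((distance between tube3_base and lane1 below 0.003 m and angle between the x axis of tube3 and the x axis of reader, either way round below 0.05 rad) or (distance between tube3_base and lane2 below 0.003 m and angle between the x axis of tube3 and the x axis of reader, either way round below 0.05 rad) or (distance between tube3_base and lane3 below 0.003 m and angle between the x axis of tube3 and the x axis of reader, either way round below 0.05 rad) or (distance between tube3_base and lane4 below 0.003 m and angle between the x axis of tube3 and the x axis of reader, either way round below 0.05 rad)) and ((distance between tube4_base and lane1 below 0.003 m and angle between the x axis of tube4 and the x axis of reader, either way round below 0.05 rad) or (distance between tube4_base and lane2 below 0.003 m and angle between the x axis of tube4 and the x axis of reader, either way round below 0.05 rad) or (distance between tube4_base and lane3 below 0.003 m and angle between the x axis of tube4 and the x axis of reader, either way round below 0.05 rad) or (distance between tube4_base and lane4 below 0.003 m and angle between the x axis of tube4 and the x axis of reader, either way round below 0.05 rad)) and linear speed of each of tube1, tube2, tube3, tube4 below 0.01 m/s and value of joint cover below 0.004 m); the robot touches nothing.
It fails at once if a bystander (dish, jar, burner, spark lighter, bottle) is moved more than 35 mm (distance of any of dish1, dish2, jar, burner, striker, wash from where it was at the start of the episode above 0.035 m).
Of tube1, tube2, tube3, tube4 only 3 to 4 are there at a start; the rules pass over those that are not, and their reading is None.
At some moment in a run one of tube1, tube2, tube3, tube4 may be knocked a few centimetres aside while the robot is not near it.
Once in a run the grip may slacken for a moment while it holds something.
It also fails if it takes over 210 s, if anything falls off the work surface, if the arm or the gripper's body presses on something with over 40 N, if the wrist force passes 120 N, or if a joint passes its speed limit or range.

## Working session

There is one attempt and no reset: what is moved stays moved. The work goes in short steps, each a Python script; the robot and the scene stay as the last script left them, time stands still between calls to the robot, and variables do not carry over. Pictures are saved under pics/ and viewed, at most 14 in all, crops included, and the job is handed in when it is done.

```bash
ls; mkdir -p pics; python3 - <<'E'
from station import robot, viewer
import cv2,numpy as np
for n in("side","top"):
    cv2.imwrite(f"pics/{n}0.png",viewer.camera(n)[:,:,::-1]); m=viewer.camera_model(n); print(n,{k:np.round(v,4).tolist() for k,v in m.items()})
print(robot.tcp_to_grasp, robot.observe())
E
```

```text
pics
station.py
side {'fx': 445.1149, 'fy': 445.1149, 'cx': 320.3322, 'cy': 234.0853, 'k1': -0.0889, 'cam_to_world': [[0.8774, 0.2425, -0.414, 0.0647], [-0.4798, 0.441, -0.7585, -0.8923], [-0.0014, 0.8641, 0.5032, 0.6852], [0.0, 0.0, 0.0, 1.0]]}
top {'fx': 452.7954, 'fy': 452.7954, 'cx': 318.7869, 'cy': 237.3127, 'k1': -0.0714, 'cam_to_world': [[0.0043, 0.9882, -0.153, 0.3974], [-1.0, 0.0031, -0.0082, 0.0082], [-0.0076, 0.1531, 0.9882, 1.2024], [0.0, 0.0, 0.0, 1.0]]}
0.0187 {'clock': 0.1, 'qpos': array([-1.37491188,  0.46938482, -0.04860775,  1.5335771 ,  0.02409114,
        1.14096478, -0.08232925]), 'joint_vel': array([-0.00095498, -0.00152991,  0.00031544, -0.00222068, -0.00048708,
        0.00086211,  0.00230536]), 'effort': array([ 3.80646670e-04, -5.11515427e+01, -4.71173390e-02, -2.38386816e+01,
        1.07788917e-02,  4.41847660e-03, -1.05942996e-05]), 'tcp_pos': array([0.15031567, 0.65752053, 0.23034906]), 'tool_rot': array([ 1.12151959e-01,  9.93690683e-01, -8.71216198e-04, -7.54472357e-05]), 'contact_force': array([-0.66757518,  0.31814656,  1.3824724 ]), 'moment': array([-0.07292086,  0.00131765,  0.00941137]), 'grip_force': 0.0, 'finger_gap': 0.99905365044256}
```

View pics/top0.png

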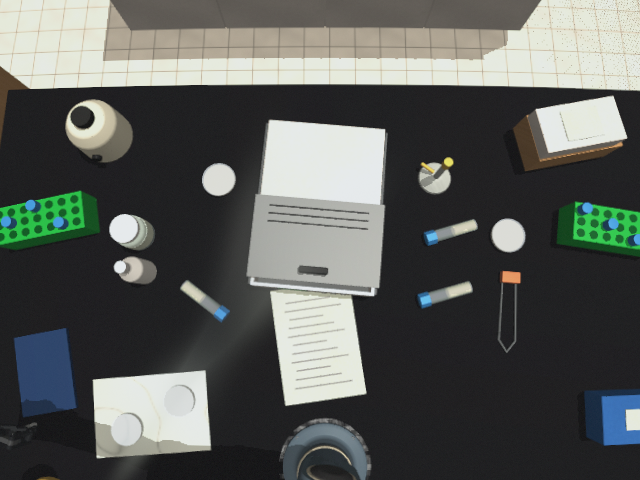

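View pics/side0.png

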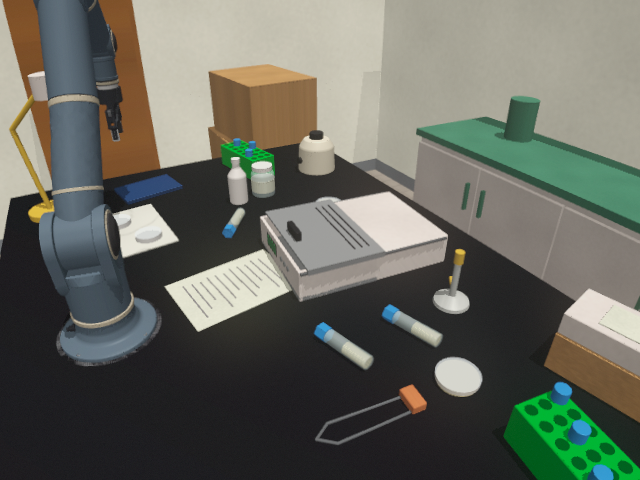

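```bash
cat > h.py <<'E'
from station import robot, viewer
import cv2,numpy as np
from scipy.spatial.transform import Rotation as R
M={n:viewer.camera_model(n) for n in("side","top")}
def rays(cam,px):
    m=M[cam];K=np.array([[m["fx"],0,m["cx"]],[0,m["fy"],m["cy"]],[0,0,1.]])
    p=cv2.undistortPointsIter(np.asarray(px,float).reshape(-1,1,2),K,np.array([m["k1"],0,0,0.]),None,None,(cv2.TERM_CRITERIA_COUNT,30,1e-9)).reshape(-1,2)
    T=np.array(m["cam_to_world"]);d=np.c_[p[:,0],-p[:,1],-np.ones(len(p))]@T[:3,:3].T
    return T[:3,3],d
def cast(cam,px,z):
    o,d=rays(cam,px);return (o+d*((z-o[2])/d[:,2:]))
def proj(cam,P):
    m=M[cam];T=np.array(m["cam_to_world"]);c=(np.atleast_2d(P)-T[:3,3])@T[:3,:3]
    s=np.c_[c[:,0],-c[:,1]]/-c[:,2:];s=s*(1+m["k1"]*(s**2).sum(1,keepdims=True))
    return s*[m["fx"],m["fy"]]+[m["cx"],m["cy"]]
def comp(mask,minA=150):
    n,l,st,ce=cv2.connectedComponentsWithStats(mask.astype(np.uint8),connectivity=8)
    return [(l==i,st[i],ce[i]) for i in range(1,n) if st[i,4]>minA]
def tubes(im,cam="top",z=.016,thr=75,box=None):
    """find caps by blue; component containing it; returns list (centre, dir cap->base, L, W)"""
    hsv=cv2.cvtColor(im,cv2.COLOR_RGB2HSV)
    blue=(hsv[...,0]>95)&(hsv[...,0]<118)&(hsv[...,1]>140)&(hsv[...,2]>90)
    out=[]
    for m,st,ce in comp((im.max(2)>thr)):
        if st[4]>2500 or not (m&blue).sum()>60: continue
        c,_=cv2.findContours(m.astype(np.uint8),cv2.RETR_EXTERNAL,cv2.CHAIN_APPROX_NONE)
        w=cast(cam,c[0].reshape(-1,2),z)[:,:2]
        r=cv2.minAreaRect((w*1000).astype(np.float32));bp=cv2.boxPoints(r)
        e=[bp[1]-bp[0],bp[2]-bp[1]];a=max(e,key=np.linalg.norm);L=np.linalg.norm(a);a=a/L
        v,u=np.nonzero(m&blue);cap=cast(cam,np.c_[u,v],z)[:,:2].mean(0)*1000
        if (np.array(r[0])-cap)@a<0:a=-a
        out.append((np.array(r[0])/1000,a,L,min(r[1]),ce))
    return out
E
python3 - <<'E'
from h import *
it=cv2.imread("pics/top0.png")[:,:,::-1].copy();is_=cv2.imread("pics/side0.png")[:,:,::-1].copy()
for cam,im in(("top",it),("side",is_)):
    for t in tubes(im,cam): print(cam,*[np.round(x,3) for x in t], np.degrees(np.arctan2(t[1][1],t[1][0])).round(1))
print([it[r,c].tolist() for r,c in((270,280),(160,320),(289,300),(230,290),(271,312),(292,205),(296,445))])
# cover
g=it.astype(int);mask=(abs(g.max(2)-g[270,280].max())<25)&(g.max(2)-g.min(2)<25)
mask[:190]=0
m,st,ce=max(comp(mask),key=lambda t:t[1][4]);print(st,ce)
c,_=cv2.findContours(m.astype(np.uint8),cv2.RETR_EXTERNAL,cv2.CHAIN_APPROX_NONE)
w=cast("top",c[0].reshape(-1,2),.093)[:,:2]*1000
r=cv2.minAreaRect(w.astype(np.float32));print(r,cv2.boxPoints(r))
b=(g.max(2)<70);b[:262]=0;b[280:]=0;b[:,:290]=0;b[:,335:]=0
for m,st,ce in comp(b,60):
    print("handle",st,ce,cast("top",[ce],.113))
cn=[[268,121],[386,129],[249,284],[376,295]];print(cast("top",cn,.085))
E
```

```text
top [ 0.597 -0.335] [ 0.256 -0.967] 148.682 38.386 [449.49  231.463] -75.2
top [0.414 0.318] [0.58  0.814] 146.73 38.511 [204.832 300.699] 54.5
top [ 0.434 -0.313] [ 0.268 -0.963] 146.602 38.888 [444.104 293.691] -74.4
top [ 0.104 -0.77 ] [-1.     0.003] 127.269 107.847 [620.524 419.162] 179.8
side [0.222 0.725] [-0.981 -0.195] 211.488 174.508 [148.605 187.774] -168.8
side [0.415 0.319] [0.565 0.825] 197.864 40.65 [233.205 222.786] 55.6
side [ 0.598 -0.331] [ 0.262 -0.965] 160.19 51.89 [411.665 325.092] -74.8
side [ 0.435 -0.31 ] [ 0.272 -0.962] 160.854 44.142 [343.476 345.316] -74.2
[[172, 174, 168], [230, 234, 230], [181, 189, 188], [175, 176, 171], [74, 76, 73], [38, 39, 40], [143, 149, 150]]
[ 247  192  138  102 9948] [316.4008846  241.34620024]
((562.4609985351562, 23.939056396484375), (323.9427795410156, 235.52880859375), 85.19044494628906) [[ 431.53094 -127.58818]
 [ 666.2304  -147.33586]
 [ 693.39105  175.4663 ]
 [ 458.6916   195.21397]]
[[ 0.87824812  0.15173933  0.085     ]
 [ 0.85660243 -0.1565036   0.085     ]
 [ 0.45336744  0.18908675  0.085     ]
 [ 0.42773978 -0.12349729  0.085     ]]
```

```bash
python3 - <<'E'
from h import *
it=cv2.imread("pics/top0.png")[:,:,::-1].copy();g=it.max(2).astype(float)
def edge(a,lo,hi,thr=110):  # first crossing dark->bright scanning lo->hi, subpixel
    s=1 if hi>lo else -1
    for k in range(lo,hi,s):
        if a[k]<thr<=a[k+s]: return k+s*(thr-a[k])/(a[k+s]-a[k])
def fit(px,z):
    w=cast("top",px,z)[:,:2]*1000
    vx,vy,x,y=cv2.fitLine(w.astype(np.float32),cv2.DIST_HUBER,0,.01,.01).ravel()
    return np.array([vx,vy]),np.array([x,y])
H=range(130,185);C=range(205,275)
E={"hl":fit([(edge(g[r],235,300),r) for r in H if edge(g[r],235,300)],.085),
"hr":fit([(edge(g[r],400,360),r) for r in H if edge(g[r],400,360)],.085),
"cl":fit([(edge(g[r],225,300),r) for r in C if edge(g[r],225,300)],.093),
"cr":fit([(edge(g[r],410,360),r) for r in C if edge(g[r],410,360)],.093),
"back":fit([(c,edge(g[:,c],108,140)) for c in range(280,378) if edge(g[:,c],108,140)],.085)}
for k,(d,p) in E.items(): print(k,d.round(4),p.round(1),np.degrees(np.arctan2(d[1],d[0])).round(2))
print(it[262:280:2,300].max(1), it[270,290:335:3].max(1))
b=(g<95);b[:260]=0;b[280:]=0;b[:,:292]=0;b[:,333:]=0
for m,st,ce in comp(b,40):
    print("handle",st,ce,cast("top",[ce],.121))
# front edge of wall top: dark/bright transitions in column
for c in(262,290,340,365): print(c,g[276:304,c].astype(int))
E
```

```text
hl [ 0.9959 -0.0908] [783.4 162.2] -5.21
hr [ 0.9968 -0.0805] [ 765.2 -150.5] -4.62
cl [ 0.9964 -0.085 ] [563.5 188.4] -4.87
cr [ 0.9965 -0.0842] [ 559.9 -139.4] -4.83
back [0.0857 0.9963] [870.6  -6.6] 85.08
[178 173  83  85  84  85 136 180 180] [178 178 178  84  84  83  82  80  76  74  73  70  73 184 184]
handle [299 266  29   9 207] [313.10628019 269.98550725] [[0.48577268 0.03036771 0.121     ]]
262 [168 152 120 119 119 120 162 228 228 215 123  80  72  73  74  76  75  76
  76  75  75  76  77  74  76  75  76  75]
290 [178 177 177 171 138 123 124 122 138 199 232 228 188 119 163 173 171 195
 232 232 232 232 233 232 232 227 196 197]
340 [185 185 185 185 186 185 185 183 166 112 113 113 113 164 236 236 224 125
 130 173 174 173 200 234 234 234 231 213]
365 [187 187 186 187 186 186 187 186 187 186 174 122 113 112 112 152 223 236
 226 150  60  27  23  28  32  34  36  34]
```

```bash
cat >> h.py <<'E'
YAW=np.radians(-4.87);ORG=np.array([.5522,.0249])
X=np.array([np.cos(YAW),np.sin(YAW)]);Y=np.array([-X[1],X[0]])
def W(x,y): return ORG+x*X+y*Y
def toR(p): p=np.asarray(p)[...,:2]-ORG;return np.stack([p@X,p@Y],-1)*1000
E
python3 - <<'E'
from h import *
print("cover front",toR(cast("top",[(290,279.5),(340,284.5),(365,286.5)],.093)))
print("wall front",toR(cast("top",[(262,286),(290,288.2),(340,292.7),(365,295)],.085)))
print("handle far/near top",toR(cast("top",[(300,265.3),(325,267.3)],.121)),toR(cast("top",[(300,274.5)],.093)))
print("corners",toR(cast("top",[[268,121],[386,129]],.085)))
print("proj grip shut",proj("side",[[*W(-.085,0),.121]]),proj("side",[[*W(-.065,0),.121]]))
# IK checks
from h import robot, viewer
def q(yaw): return (R.from_euler('z',yaw)*R.from_quat([1,0,0,0])).as_quat()
for x in(-.085,-.066,.12):
  for dy in (0,):
    for k in(-np.pi/2,np.pi/2): print(x,k,W(x,0),robot.solve_ik([*W(x,0),.1],q(YAW+k)))
E
```

```text
cover front [[ -92.67996949   54.7955943 ]
 [ -93.96593597  -68.06122759]
 [ -93.46683078 -129.2485765 ]]
wall front [[-114.37882251  122.63145938]
 [-113.51139607   53.3130015 ]
 [-113.53792207  -69.99807743]
 [-113.75877152 -131.53070643]]
handle far/near top [[-58.24682608  32.11080018]
 [-57.72266005 -27.95799342]] [[-78.3086376   31.56419608]]
corners [[ 314.10299244  154.06135179]
 [ 318.70380572 -154.9063944 ]]
proj grip shut [[285.83519543 227.23379807]] [[293.06196248 225.70572882]]
-0.085 -1.5707963267948966 [0.46750686 0.03211609] [ 0.74432015  0.60012552 -1.17370268  2.09483611  0.71056048  0.92473308
  2.22228365]
-0.085 1.5707963267948966 [0.46750686 0.03211609] [-0.67111007  0.35477824  0.62655123  2.16712166 -0.31845772  0.70831108
  0.08556026]
-0.066 -1.5707963267948966 [0.48643827 0.03050308] [ 0.73572422  0.63594058 -1.17536336  2.05420595  0.73528191  0.9563441
  2.21948313]
-0.066 1.5707963267948966 [0.48643827 0.03050308] [-0.64402433  0.38211764  0.61370731  2.12597663 -0.32956828  0.72554685
  0.10042983]
0.12 -1.5707963267948966 [0.67176679 0.01471257] [ 0.61520767  0.92618967 -1.18479754  1.61707305  0.90109785  1.23617383
  2.30246931]
0.12 1.5707963267948966 [0.67176679 0.01471257] [-0.48311632  0.65381947  0.59440613  1.68773794 -0.436804    0.93592697
  0.19447235]
```

```bash
cat >> h.py <<'E'
def q(yaw): return (R.from_euler('z',yaw)*R.from_quat([1,0,0,0])).as_quat()
def st():
    o=robot.observe();return "t=%.1f tcp=%s gap=%.3f grip=%.1f F=%s"%(o["clock"],o["tcp_pos"].round(4),o["finger_gap"],o["grip_force"],o["contact_force"].round(1))
def snap(n,cam="top"):
    im=viewer.camera(cam);cv2.imwrite(f"pics/{n}.png",im[:,:,::-1]);return im
E
python3 - <<'E'
from h import *
Q=q(YAW+np.pi/2);x=-.066
robot.move_straight([.15,.658,.33])
robot.movep([*W(x,0),.25],Q)
robot.gripper_to(.7)
print(robot.move_straight([*W(x,0),.097],feed=.15,f_stop=15),st())
robot.gripper_to(.0);print(st())
print(robot.move_straight([*W(.1205,0),.097],feed=.1,f_stop=20),st(),toR(robot.observe()["tcp_pos"]))
robot.gripper_to(.6);print(st())
robot.move_straight([*W(.12,0),.25],feed=.25)
robot.move_straight([*W(.12,-.1),.3],feed=.25)
E
```

```text
False t=5.0 tcp=[0.4871 0.0305 0.0977] gap=0.703 grip=0.0 F=[0.8 0.3 0.5]
t=5.5 tcp=[0.4871 0.0306 0.0977] gap=0.173 grip=59.3 F=[0.2 0.4 6.2]
False t=7.5 tcp=[0.6721 0.0148 0.0977] gap=0.175 grip=59.3 F=[-2.7  0.4  5.5] [120.35153385   0.13296451]
t=7.9 tcp=[0.6722 0.0147 0.0968] gap=0.598 grip=0.0 F=[-0.1  1.1 -0.1]
```

```bash
python3 - <<'E'
from h import *
o=robot.observe()["tcp_pos"]
robot.move_straight([.5,-.25,.38],feed=.3)
im=snap("top1");cv2.imwrite("pics/t1c.png",cv2.resize(im[80:340,160:520,::-1],None,fx=2.2,fy=2.2))
for t in tubes(im): print(*[np.round(x,3) for x in t])
E
```

```text
[ 0.593 -0.321] [ 0.245 -0.969] 121.274 38.825 [442.587 233.176]
[0.414 0.318] [0.578 0.816] 146.604 38.991 [204.83 300.69]
[ 0.433 -0.31 ] [ 0.268 -0.963] 140.391 38.888 [441.81  294.189]
[ 0.104 -0.77 ] [-1.    0.01] 127.835 107.652 [620.525 419.182]
```

View pics/t1c.png

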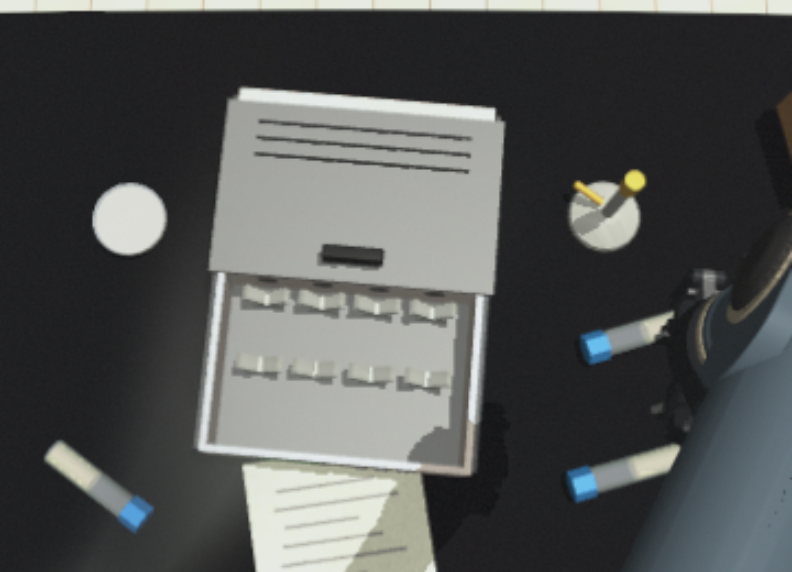

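```bash
cat >> h.py <<'E'
LANE={1:.099,2:.033,3:-.033,4:-.099}
OFF=.008
def yaws(a,tp,lane):
    best=None
    for k in(0,np.pi):
        s1=robot.solve_ik([*tp,.15],q(a+k));s2=robot.solve_ik([*W(.03,LANE[lane]),.15],q(YAW+k))
        if s1 is None or s2 is None: continue
        c=max(abs(s1[6]),abs(s2[6]))+np.abs(s1-s2).max()*.5
        if best is None or c<best[0]: best=(c,k)
    return best[1]
def pick(c,d,lane,z=.002):
    d=np.array(d)/np.linalg.norm(d);a=np.arctan2(d[1],d[0]);tp=np.array(c)+OFF*d;k=yaws(a,tp,lane)
    robot.gripper_to(.75)
    robot.movep([*tp,.2],q(a+k))
    hit=robot.move_straight([*tp,z],feed=.15,f_stop=15)
    zp=robot.observe()["tcp_pos"][2]
    robot.gripper_to(0.);print("grip",hit,st())
    robot.move_straight([*tp,.2],feed=.2);print("lift",st())
    return k,zp
def carry(lane,k):
    robot.movep([*W(.028,LANE[lane]),.2],q(YAW+k));print("over",st())
def place(lane,k,zp):
    y=LANE[lane];z=.039+zp
    robot.move_straight([*W(.027,y),z+.02],feed=.15)
    print("down",robot.move_straight([*W(.027,y),z-.002],feed=.04,f_stop=6),st())
    print("push",robot.move_straight([*W(.040,y),robot.observe()["tcp_pos"][2]],feed=.03,f_stop=6),toR(robot.observe()["tcp_pos"]),st())
    robot.gripper_to(.55)
    p=robot.observe()["tcp_pos"];robot.move_straight([p[0],p[1],.2],feed=.2)
def nudge(lane):
    """push the cap end with shut fingers until the base meets the stop"""
    y=LANE[lane]
    robot.movep([*W(-.075,y),.2],q(YAW+NK));robot.gripper_to(0.)
    robot.move_straight([*W(-.075,y),.046],feed=.2,f_stop=15)
    h=robot.move_straight([*W(-.030,y),.046],feed=.03,f_stop=7)
    print("nudge",lane,h,toR(robot.observe()["tcp_pos"]).round(1),st())
    p=toR(robot.observe()["tcp_pos"])[0]/1000
    robot.move_straight([*W(p-.015,y),.046],feed=.1);robot.move_straight([*W(p-.015,y),.2],feed=.25)
NK=0
E
python3 - <<'E'
from h import *
px=np.array([(258,364),(313,369),(369,374),(427,379)])/2.2+[160,80]
print(toR(cast("top",px,.045)))
k,zp=pick([.434,-.313],[.268,-.963],4)
carry(4,k)
im=snap("side2","side");cv2.imwrite("pics/s2c.png",im[130:430,180:580,::-1])
E
```

```text
[[ -5.66831308  99.87304727]
 [ -5.85051166  34.94952785]
 [ -5.94248873 -30.93192745]
 [ -5.84261161 -99.02085749]]
grip False t=14.3 tcp=[ 0.4365 -0.3209  0.0027] gap=0.353 grip=59.0 F=[-0.2  1.7  5.3]
lift t=15.5 tcp=[ 0.4357 -0.32    0.1989] gap=0.357 grip=43.0 F=[ 1.2  0.9 -1. ]
over t=16.6 tcp=[ 0.5709 -0.0782  0.1999] gap=0.353 grip=62.0 F=[-1.2 -0.8 -0.7]
```

View pics/s2c.png

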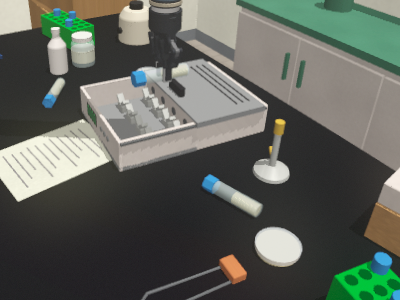

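```bash
python3 - <<'E'
from h import *
y=-.099;za=.199+.0133
print("pred cap, base if level",proj("side",[[*W(.02-.070,y),za],[*W(.02+.070,y),za]])-[180,130])
im=cv2.imread("pics/side2.png")
cv2.imwrite("pics/s2d.png",cv2.resize(im[180:245,290:400],None,fx=6,fy=6,interpolation=cv2.INTER_CUBIC))
E
```

```text
pred cap, base if level [[132.85690662  79.15935217]
 [185.49922515  68.63230095]]
```

View pics/s2d.png

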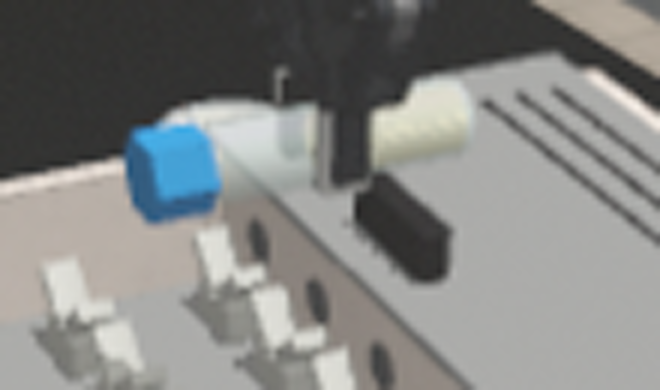

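The close-up shows the tube level in the grip. The cap end is at about (313,209) and the base at (368,199) in the full picture, which agrees with the prediction.

```bash
python3 - <<'E'
from h import *
d=np.array([.268,-.963]);a=np.arctan2(d[1],d[0]);k=yaws(a,np.array([.434,-.313])+OFF*d,4);print(k)
place(4,k,.0027)
robot.move_straight([.5,-.15,.35],feed=.3)
im=snap("top3")
for t in tubes(im): print(*[np.round(x,3) for x in t])
E
```

```text
3.141592653589793
down True t=18.2 tcp=[ 0.5705 -0.0765  0.042 ] gap=0.354 grip=62.2 F=[ 1.4 -2.5 -0.8]
push True [ 28.42090055 -99.71708606] t=18.4 tcp=[ 0.5721 -0.0769  0.0418] gap=0.348 grip=62.5 F=[0.  0.1 3.4]
[0.414 0.318] [0.578 0.816] 146.604 38.51 [204.799 300.68 ]
[ 0.104 -0.77 ] [-1.     0.003] 127.269 107.847 [620.505 419.153]
```

```bash
python3 - <<'E'
from h import *
nudge(4)
robot.move_straight([.52,.12,.35],feed=.3)
im=snap("top4");cv2.imwrite("pics/t4c.png",cv2.resize(im[120:340,180:520,::-1],None,fx=2.3,fy=2.3,interpolation=cv2.INTER_CUBIC))
for t in tubes(im): print(*[np.round(x,3) for x in t])
E
```

```text
nudge 4 True [-56.1 -98.8] t=23.5 tcp=[ 0.4879 -0.0688  0.0454] gap=-0.003 grip=0.0 F=[-0.5  0.7  0.3]
[ 0.601 -0.334] [ 0.316 -0.949] 148.488 38.672 [449.515 231.448]
[ 0.104 -0.77 ] [-1.     0.012] 127.932 107.618 [620.515 419.17 ]
```

View pics/t4c.png

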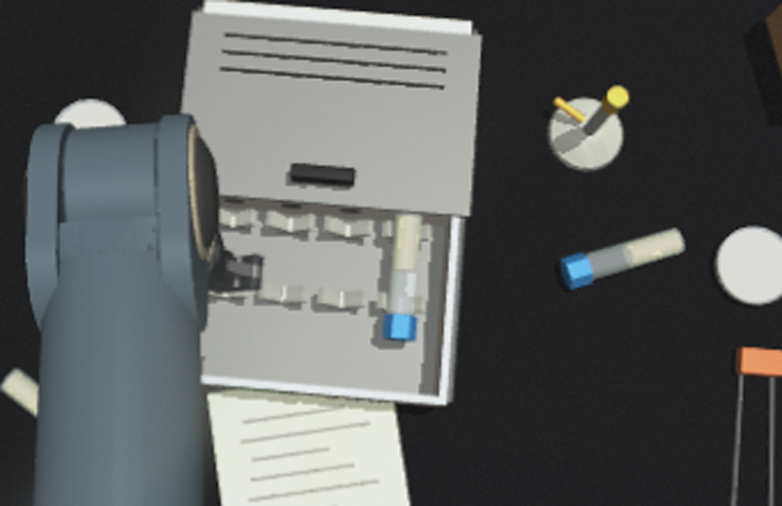

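The picture shows the first tube in lane 4, with its cap at crop (400,327) towards the robot and its base under the cover edge. The nudge ended with the finger face at reader x -45 mm, which means it is home. Tube A has not moved.

```bash
python3 - <<'E'
from h import *
robot.move_straight([.5,-.2,.3],feed=.3)
k,zp=pick([.598,-.334],[np.cos(np.radians(-75)),np.sin(np.radians(-75))],3)
carry(3,k)
im=snap("side5","side")
y=-.033;za=robot.observe()["tcp_pos"][2]+.016-zp
pr=proj("side",[[*W(.020-.070,y),za],[*W(.020+.070,y),za]]);print(k,zp,pr)
b=cv2.resize(im[150:260,250:420,::-1],None,fx=4,fy=4,interpolation=cv2.INTER_CUBIC)
for p in pr: cv2.circle(b,tuple(int(v) for v in (p-[250,150])*4),4,(0,0,255),1)
cv2.imwrite("pics/s5.png",b)
E
```

```text
grip False t=31.0 tcp=[ 0.6007 -0.342   0.003 ] gap=0.351 grip=59.5 F=[-1.   0.   4.7]
lift t=32.1 tcp=[ 0.5993 -0.341   0.1983] gap=0.354 grip=59.2 F=[-0.6  0.3 -1.8]
over t=33.4 tcp=[ 0.5776 -0.0125  0.1999] gap=0.353 grip=59.2 F=[-0.2 -0.1 -0.6]
3.141592653589793 0.0031130013023233684 [[302.36324111 197.7993132 ]
 [353.06360739 188.23366771]]
```

View pics/s5.png

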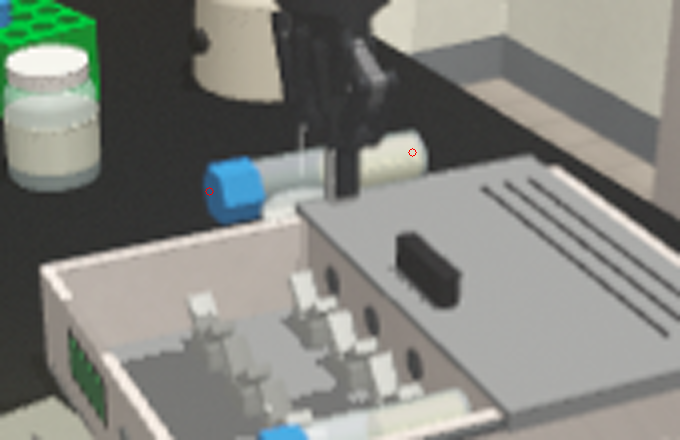

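The second tube is held level: the cap end matches its marker at crop (210,191), and the base at (412,152). I'm placing it now.

```bash
python3 - <<'E'
from h import *
place(3,np.pi,.003)
nudge(3)
robot.move_straight([.55,-.2,.33],feed=.3)
im=snap("top6")
for t in tubes(im): print(*[np.round(x,3) for x in t])
m=[c for c in comp((im.max(2)>75)) if abs(c[2][0]-204.8)<30 and abs(c[2][1]-300)<30]
for c in m:
    v,u=np.nonzero(c[0]);print(cv2.fitLine((cast("top",np.c_[u,v],.016)[:,:2]*1000).astype(np.float32),cv2.DIST_L2,0,.01,.01).ravel())
E
```

```text
down True t=35.0 tcp=[ 0.5762 -0.0106  0.0423] gap=0.358 grip=59.5 F=[-0.3 -0.   3.6]
push True [ 26.9651428  -33.37375167] t=35.2 tcp=[ 0.5762 -0.0106  0.0423] gap=0.357 grip=59.5 F=[-1.3 -0.2  3.8]
nudge 3 True [-56.1 -33. ] t=41.3 tcp=[ 0.4935 -0.0032  0.0453] gap=-0.002 grip=0.0 F=[-0.5 -0.2 -0.1]
[0.414 0.318] [0.58  0.814] 146.73 38.511 [204.803 300.674]
[ 0.104 -0.77 ] [-1.     0.003] 127.269 107.847 [620.52  419.148]
[  0.58602566   0.8102925  412.59628    315.58438   ]
```

```bash
python3 - <<'E'
from h import *
robot.move_straight([.5,.15,.33],feed=.3)
im=snap("top7")
a=np.radians(54.4)
k,zp=pick([.414,.318],[np.cos(a),np.sin(a)],2)
carry(2,k)
im=snap("side7","side")
y=.033;za=robot.observe()["tcp_pos"][2]+.016-zp
pr=proj("side",[[*W(.020-.070,y),za],[*W(.020+.070,y),za]]);print(k,zp,pr)
b=cv2.resize(im[150:260,230:400,::-1],None,fx=4,fy=4,interpolation=cv2.INTER_CUBIC)
for p in pr: cv2.circle(b,tuple(int(v) for v in (p-[230,150])*4),4,(0,0,255),1)
cv2.imwrite("pics/s7.png",b)
E
```

```text
grip False t=48.2 tcp=[0.419  0.3249 0.0029] gap=0.352 grip=59.0 F=[-1.4  0.5  4.5]
lift t=49.3 tcp=[0.4179 0.324  0.1989] gap=0.354 grip=59.3 F=[-0.2  0.5 -1.6]
over t=50.5 tcp=[0.5824 0.0578 0.1995] gap=0.351 grip=59.3 F=[-0.1 -0.6  0.4]
0 0.0027429224939044955 [[292.84229373 187.68359411]
 [341.70106058 178.94045664]]
```

View pics/s7.png

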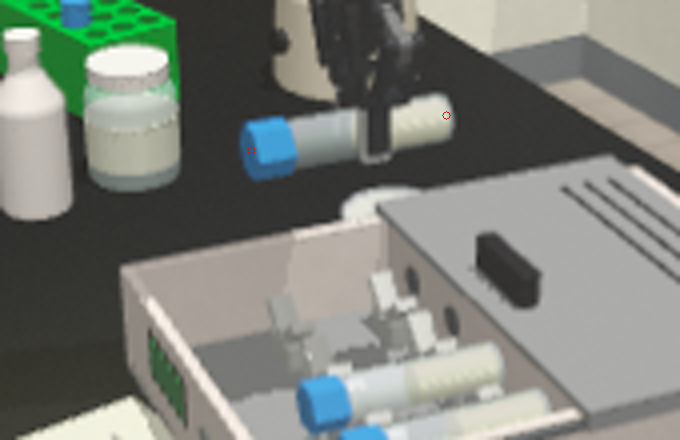

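The third tube is level, with its cap end at crop (250,150), and the two placed tubes lie side by side in their cradles. I'm placing this one now.

```bash
python3 - <<'E'
from h import *
place(2,0,.0028)
nudge(2)
robot.move_straight([.5,-.25,.33],feed=.3)
im=snap("top8");s=snap("side8","side")
for t in tubes(im): print(*[np.round(x,3) for x in t])
b=cv2.resize(im[180:310,230:410,::-1],None,fx=4,fy=4,interpolation=cv2.INTER_CUBIC)
for y in(.033,-.033,-.099):
    for p in proj("top",[[*W(-.045,y),.055],[*W(.092,y),.055]]): cv2.circle(b,tuple(int(v) for v in (p-[230,180])*4),4,(0,0,255),1)
cv2.imwrite("pics/t8.png",b)
E
```

```text
down True t=52.1 tcp=[0.5817 0.0549 0.042 ] gap=0.352 grip=59.3 F=[ 1.2 -1.   0.3]
push True [27.25501609 32.29331062] t=52.4 tcp=[0.5821 0.0548 0.0418] gap=0.355 grip=59.7 F=[-0.1  0.7  3.8]
nudge 2 True [-56.1  33. ] t=56.3 tcp=[0.4991 0.0625 0.0453] gap=-0.003 grip=0.0 F=[-0.8  0.7 -0.5]
[ 0.104 -0.77 ] [-1.    0.01] 127.835 107.652 [620.515 419.169]
```

View pics/t8.png

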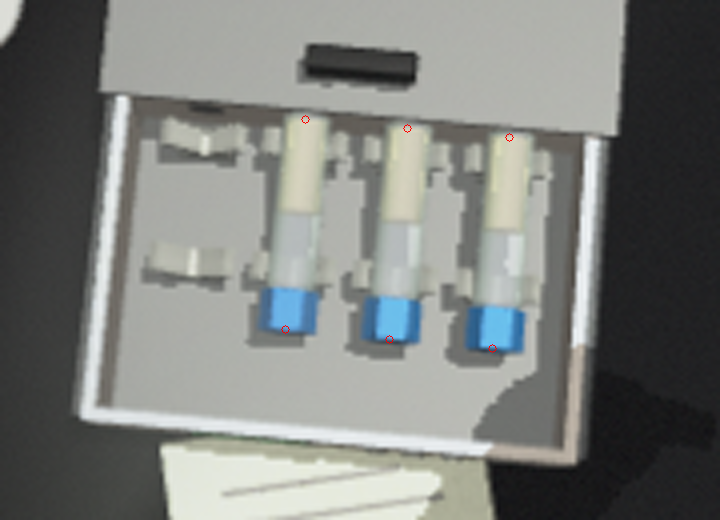

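All three tubes lie straight in lanes 2–4, with cap ends on the -45 mm markers at crop (285,329), (389,339) and (492,348). All three nudges stopped at the same x. Next I'm closing the cover.

```bash
python3 - <<'E'
from h import *
Q=q(YAW+np.pi/2)
robot.movep([*W(.12,0),.22],Q);robot.gripper_to(.6)
print(robot.move_straight([*W(.12,0),.098],feed=.15,f_stop=15),st())
robot.gripper_to(0.);print(st())
print(robot.move_straight([*W(-.080,0),.098],feed=.1,f_stop=25),st())
print(robot.move_straight([*W(-.088,0),.098],feed=.02,f_stop=12),st(),toR(robot.observe()["tcp_pos"]))
robot.gripper_to(.6);print(st())
robot.move_straight([*W(-.085,0),.25],feed=.2)
robot.move_straight([.5,-.3,.33],feed=.3)
im=snap("top9")
print([proj("top",[[*W(-.113,y),.093]])[0].round(1) for y in(.1,0,-.1)],proj("top",[[*W(-.077,-.02),.121]]))
cv2.imwrite("pics/t9.png",cv2.resize(im[180:310,230:410,::-1],None,fx=4,fy=4,interpolation=cv2.INTER_CUBIC))
E
```

```text
False t=61.6 tcp=[0.6726 0.0145 0.099 ] gap=0.600 grip=0.0 F=[ 0.1 -0.2  0.1]
t=62.0 tcp=[0.6721 0.0147 0.0991] gap=0.174 grip=60.4 F=[-0.7  0.5  6. ]
False t=64.1 tcp=[0.4736 0.0317 0.099 ] gap=0.174 grip=60.9 F=[ 1.3 -0.5  8.5]
True t=64.5 tcp=[0.4679 0.0322 0.099 ] gap=0.176 grip=60.2 F=[ 1.1 -1.1  1.6] [-8.46063068e+01  8.09164566e-02]
t=65.0 tcp=[0.4686 0.0322 0.0992] gap=0.601 grip=0.0 F=[-0.2 -0.4 -0.6]
[array([270.8, 286.1]), array([311.5, 289.8]), array([352.4, 293.5])] [[320.97449975 275.03073377]]
```

View pics/t9.png

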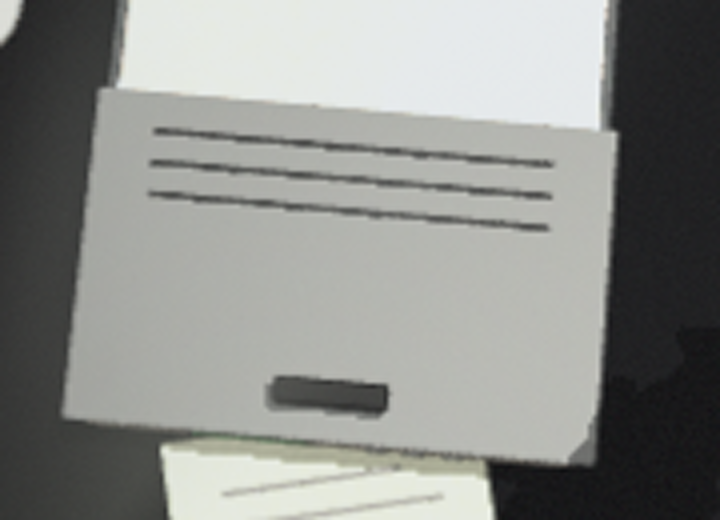

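The cover's front edge lies at crop (326,439), where the shut position predicts, and it stopped firmly against its end after 205 mm of travel.

```bash
python3 -c "
from station import robot, viewer
print(robot.finish_job())"
```

```text
the job is handed in; nothing more can be done
None
```

I opened the cover, loaded all three tubes found on the bench into lanes 2–4 (caps towards the robot, bases at the stop), shut the cover and handed the job in at about 67 s on the robot's clock; no verdict came back.

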